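# Shut up the forge's tool chest

## Task

The tool chest on the bench has been left open. With the fingertips, first gently push both of its drawers fully home, then gently push the lid over and down until it lies shut, with nothing slammed, no drawer pulled further out and the lid not pushed further open. Only push on their outsides: do not grip them or put a finger inside the drawers or on the underside of the lid, and leave the spray can, the steel mug, the hammer and the punch where they are.

Things in the scene. Friction and masses are not known exactly. Their poses are not given: they have to be found in the camera images.
- chest: Pale wooden tool chest fixed to the bench: 190 deep (its x), 320 wide (its y), rim 130 mm above the bench. Origin at the centre of its underside; its x axis points from the drawer side to the hinge side, y to the left seen from the drawers, z up. Two drawers side by side come out of its -x face; a lid is hinged on its +x top edge. With the lid shut its top is 144 mm above the bench.
- drawer_left (a joint): How far the left (+y) drawer stands out, in m: 0 is fully home, greater is further out along the chest's -x. It slides with about 2 N of friction, stays where it is left and meets a firm stop at 0.
- drawer_right (a joint): The same for the right (-y) drawer.
- drawer_left_front (a point): Centre of the outer face of the left drawer's front panel, moving with the drawer; its axes are the chest's. The panel is 150 wide, 63 high (from 44 to 107 mm above the bench), 14 mm thick, with no knob (a 3 mm brass plate on it is only decoration). Home, this face stands 109 mm in front (-x) of the chest's origin, 14 mm proud of the chest's side walls and rim.
- drawer_right_front (a point): The same for the right drawer, centred 78 mm to the -y side of the chest's middle (the left one is 78 mm to the +y side).
- lid (a joint): Lid angle in rad: 0 is shut (flat on the rim), greater is further open (pi/2 would be upright). The hinge is stiff: the lid stays at any angle it is left at, and takes about 1 to 4 N at its free edge to push shut.
- lid_hinge (a point): Middle of the lid's hinge axis, which runs along the chest's y at its +x top edge, 130 mm above the bench; fixed to the chest, with the chest's axes.
- lid_edge (a point): Middle of the lid's free edge, on its outer (upper when shut) face. The lid is a flat board 195 from hinge to free edge, 320 wide, 14 mm thick; its inner face passes through the hinge axis, its outer face is 14 mm beyond that. Open, it rises from the hinge back over the chest, and its outer face looks up and away from the drawers (chest's +x), so it is pushed on that face. The point turns with the lid: x runs from the free edge to the hinge, z out of the outer face.
- can: Bystander: grey spray can, 60 across, 170 mm tall, standing upright beside the chest; origin at the centre of its underside.
- mug: Bystander: open steel mug without a handle, 76 across, 90 mm tall, standing upright beside the chest; origin at the centre of its underside.
- hammer: Bystander: hammer 280 mm long lying on the bench to one side; origin at the middle of its underside, handle along its -x.
- punch: Bystander: square dark steel punch 120 x 16 x 16 mm lying on the bench in front of the drawers; origin at the centre of its underside, long axis x.
- drawer_left_tray (a point): Centre of the inner floor of the left drawer's open tray (160 long, 130 wide, walls to 51 mm above the panel's lower edge, behind the front panel); moves with the drawer. The drawer's inside is not to be pressed: the tray and the back 6 mm of the panel's 14 mm thickness.
- drawer_right_tray (a point): The same for the right drawer.
- lid_lining (a point): Centre of the grey lining on the lid's inner face, turning with the lid. The lining is the inner 4 mm of the lid's 14 mm thickness, ends 1.5 mm short of the free edge, and is not to be pressed.

How it is judged (in metres and radians):
On the way, in this order (a step that is already met when the one before it is completed fails the run):
1. both drawers are fully home while the lid is still open (value of joint each of drawer_left, drawer_right below 0.004 m and value of joint lid above 0.4 rad), for 0.2 s.
2. the lid is shut (value of joint lid below 0.03 rad), for 0.2 s.
At the end, for the whole second after the job is handed in: Both drawers are within 4 mm of fully home and the lid is within 0.03 rad of shut (6 mm at its free edge), and so they stay (value of joint each of drawer_left, drawer_right below 0.004 m and value of joint lid below 0.03 rad); the robot touches nothing.
It fails at once if a drawer is pulled further out (beyond 95 mm) (value of joint any of drawer_left, drawer_right above 0.095 m).
It fails at once if the lid is raised further open (beyond 1.3 rad) (value of joint lid above 1.3 rad).
It fails at once if a drawer (faster than 0.4 m/s) or the lid (faster than 2.5 rad/s) is slammed (velocity of joint any of drawer_left, drawer_right below -0.4 m/s or velocity of joint lid below -2.5 rad/s).
It fails at once if a drawer or the lid is gripped or worked from its inside (the fingers press on the tray, the back of a drawer front or the lid's lining with more than 1.5 N) (contact force between the fingers and lid_c1 above 1.5 N or contact force between the fingers and drawer_left_c1 above 1.5 N or contact force between the fingers and drawer_left_c2 above 1.5 N or contact force between the fingers and drawer_left_c3 above 1.5 N or contact force between the fingers and drawer_left_c4 above 1.5 N or contact force between the fingers and drawer_left_c5 above 1.5 N or contact force between the fingers and drawer_left_c6 above 1.5 N or contact force between the fingers and drawer_right_c1 above 1.5 N or contact force between the fingers and drawer_right_c2 above 1.5 N or contact force between the fingers and drawer_right_c3 above 1.5 N or contact force between the fingers and drawer_right_c4 above 1.5 N or contact force between the fingers and drawer_right_c5 above 1.5 N or contact force between the fingers and drawer_right_c6 above 1.5 N).
It fails at once if a bystander is moved by more than 20 mm, lifted or tipped over (distance of any of can, mug, hammer, punch from where it was at the start of the episode above 0.02 m or angle between any of can, mug's own z axis and vertical above 0.5 rad).
It also fails if it takes over 58 s, if anything falls off the work surface, if the arm or the gripper's body presses on something with over 40 N, if the wrist force passes 120 N, or if a joint passes its speed limit or range.

## Robot

A 6-joint arm with a two-finger parallel gripper is mounted at the origin on the work surface. World frame = base frame: x ahead of the robot, y to its left, z up, the work surface at z = 0. Lengths are in mm, angles in rad, forces in N, time in s.
With the tool pointing down it reaches from about 350 to 975 mm from the base axis. Payload 7.1 kg.
Tool frame: the origin (TCP) lies between the finger pads; the fingertips stand 19 mm ahead of it and the grasp point (between the pads) is the TCP (ctrl.tcp_to_tips is the distance from the TCP to the fingertips, in mm); z points along the fingers, y is the line along which they close (so a half turn about z gives the same grasp; the last joint's range is limited). The gripper opens to 88 mm and grips with 3 to 60 N. Pads are 20 mm wide; open, the fingers measure 115 mm over their backs; the gripper's body (75 mm by 178 mm) begins 61 mm behind the grasp point.
Start: joints at [-1.267, 0.423, 1.63, -0, 1.089, -0.019], TCP at [198.282, -592.697, 241.675] pointing down, gripper open.
Joint ranges: [-3, 3], [-0.9, 2.11], [0.09, 2.58], [-1.31, 4.45], [0.11, 2.69], [-2.54, 2.54]. Speed limits (rad/s): [2.39, 2.39, 3.01, 3.14, 3.14, 3.14].

## Interface

Orientations are given as a rotation vector (axis times angle).
In Python, from workcell import status, optics, ctrl gives the robot as it stands. The module is installed in compiled form; this text tells all that it offers.
- The arm moves only by the shell command python3 -m inch 'ROWS'. ROWS is JSON, a list that holds one entry, the list of rows, each a list of 7 numbers: the shift along the tool's x, y, z in mm, then the turn, a rotation vector about the tool's x, y, z in rad, then the opening in per cent of the stroke, from 0 (shut) to 100 (fully open). A call has 1 to 20 rows; each row is the pose to reach, as a shift and turn from the pose commanded when the call began, along the tool's axes at that moment; what a row does not reach only later rows make up. A row lasts 1/10 s, in which the tool goes at most 50 mm and 8.59 degrees, less where a joint would pass 70% of its speed; a pose out of reach is approached as far as the arm can. A call with a gripper value outside its range is refused whole. The fingers move at their own pace and stop on an object; the grip force is fixed at half the most. Time passes only in rows, so rows that repeat a pose let the fingers close. It gives the time, the measured TCP pose, the force, the opening and the grip force at its end, in the units of the state.
- status.get_obs(): the state, without advancing time (a new reading comes with each control period).
- optics.get_image(name): name is "scene" or "top" or "wrist"; returns a dict with "frame" (420x560x3 uint8, red, green, blue), "fx", "fy", "cx", "cy" (pixels), "rvec" (rotation vector, rad) and "tvec" (3), from world to camera coordinates, as OpenCV has them; the wrist camera has in their place "hand_eye" (4x4, takes a point from camera to tool coordinates, whose origin is the TCP and whose axes are the flange's). Camera axes: x right, y down, z forward; pixel columns grow to the right and rows downward; lengths in mm; the calibration is good to about 2 mm. A picture is of the moment at which its call begins: read the wrist's pose just before it. There is no depth.
- ctrl.close_job(): hands the job in; it is judged then, once.
The state is a dict: "t": time; "qpos": joint angles; "qvel": joint speeds; "joint_torque": joint torques, N m; "ee_pos": TCP position; "orientation": TCP orientation; "ft_force": force on the tool from outside, world axes, zero at the start; "moment": the same for the moment, N m; "width": finger opening in mm; "grasp_force": force on a finger pad.
Only numpy, scipy, OpenCV 4.12 (cv2) and the standard library are available. Lean on these libraries where they do the work, as an engineer would, in place of code of your own. Each camera call takes 0.05 s, during which the arm holds its last target. There are 200 camera calls.

## Working session

There is one attempt and no reset: what is moved stays moved. The work goes in short steps, Python scripts to look and compute and a shell command to move; the robot and the scene stay as the last step left them, time stands still between calls to the robot, and variables do not carry over. Pictures are saved under pics/ and viewed, at most 10 in all, crops included, and the job is handed in when it is done.

```bash
mkdir -p pics
python3 - <<'E'
from workcell import status, optics
import cv2
o=status.get_obs();print({k:(o[k]) for k in('t','ee_pos','orientation','width','ft_force')})
for n in('scene','top'):
    d=optics.get_image(n);cv2.imwrite(f'pics/{n}0.png',d['frame'][:,:,::-1])
    print(n,d['fx'],d['cx'],d['cy'],d['rvec'],d['tvec'])
E
```

```text
{'t': 0.0, 'ee_pos': array([ 198.11672489, -592.21382302,  240.90658737]), 'orientation': array([-3.09927639e+00, -5.04578155e-01,  3.48562976e-04]), 'width': 87.88528554220949, 'ft_force': array([ 0.16531086, -0.12219602, -0.48446833])}
scene 403.0425783498058 277.39817878396497 211.40182648825459 [ 0.88211424 -2.88385112  0.43294545] [ 485.93558004  357.44533532 1033.47006776]
top 396.01414723128573 279.05484289775995 205.98644381796063 [ 2.15942271 -2.13195729  0.19879361] [-40.82361615 609.56917795 869.09221521]
```

View pics/scene0.png

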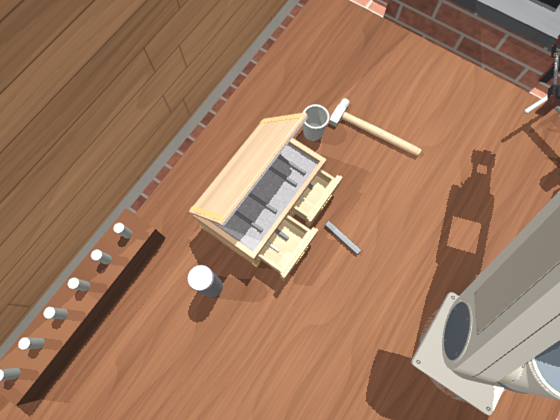

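View pics/top0.png

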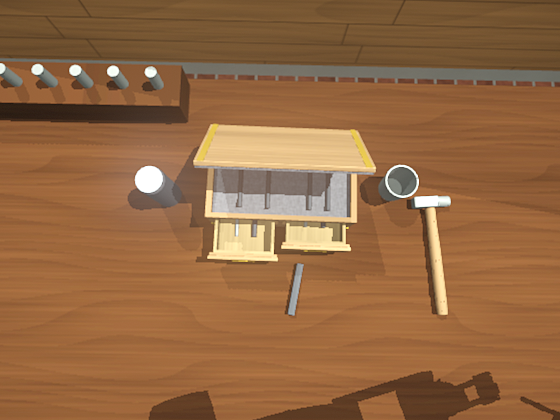

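The scene view shows the chest with its drawers facing the robot and the lid partly open. In the top view the rim front runs from about (207,217) to (357,218), the left drawer front is at row 258, the right one at row 248, and the lid's free edge is near row 165. The punch is at (296,290), the can at (150,180), the mug at (401,182) and the hammer on the right. I'll zoom in next.

Run:
```python
import cv2
a=cv2.imread('pics/top0.png')[115:275,185:385]
cv2.imwrite('pics/topz.png',cv2.resize(a,None,fx=3.7,fy=3.7,interpolation=cv2.INTER_CUBIC))
a=cv2.imread('pics/scene0.png')[105:285,180:370]
cv2.imwrite('pics/scz.png',cv2.resize(a,None,fx=3.3,fy=3.3,interpolation=cv2.INTER_CUBIC))
```

```text
(no output)
```

View pics/topz.png

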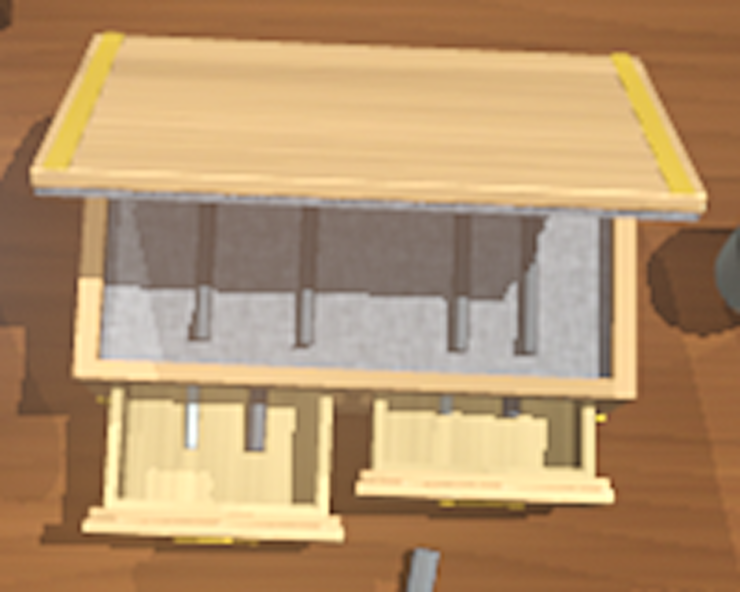

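View pics/scz.png

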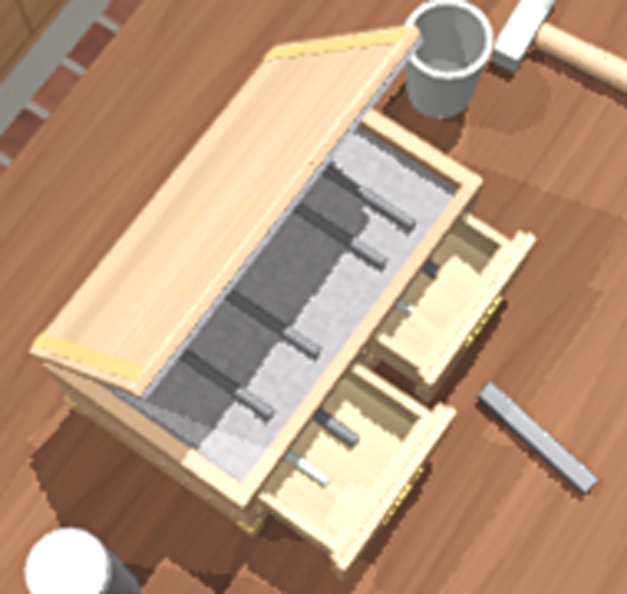

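Zoomed top view: rim front corners at (75,376) and (636,397), left drawer front top edge (85,522)-(343,532), right one (358,489)-(613,496), lid free edge (33,172)-(705,197). Zoomed scene view: lid free-edge corners at about (135,388) and (417,30), rim corners at (247,503) and (481,182).

```bash
cat > h.py <<'E'
import numpy as np,cv2
C={'scene':(403.0425783498058,277.39817878396497,211.40182648825459,[0.88211424,-2.88385112,0.43294545],[485.93558004,357.44533532,1033.47006776]),
'top':(396.01414723128573,279.05484289775995,205.98644381796063,[2.15942271,-2.13195729,0.19879361],[-40.82361615,609.56917795,869.09221521])}
def ray(n,u,v):
    f,cx,cy,r,t=C[n];R=cv2.Rodrigues(np.array(r))[0]
    d=R.T@np.array([(u-cx)/f,(v-cy)/f,1]);return -R.T@np.array(t),d/np.linalg.norm(d)
def pl(n,u,v,z):
    o,d=ray(n,u,v);return o+d*(z-o[2])/d[2]
def tz(u,v):return 'top',185+u/3.7,115+v/3.7
def sz(u,v):return 'scene',180+u/3.3,105+v/3.3
def tri(a,b):
    (o,d),(p,e)=ray(*a),ray(*b);s=np.linalg.lstsq(np.c_[d,-e],p-o,rcond=None)[0]
    x,y=o+s[0]*d,p+s[1]*e;return (x+y)/2,np.linalg.norm(x-y)
E
python3 - <<'E'
from h import *
np.set_printoptions(precision=1,suppress=True)
for k,a,z in[('rimL',tz(75,376),130),('rimR',tz(636,397),130),('dLl',tz(85,522),107),('dLr',tz(343,532),107),('dRl',tz(358,489),107),('dRr',tz(613,496),107),
 ('s rimL',sz(247,503),130),('s rimR',sz(481,182),130),('s dLl',sz(340,566),107),('s dLr',sz(452,412),107),('s dRr',sz(533,239),107),('s dRl',sz(425,385),107),
 ('canT',('top',150,179),170),('mugT',('top',401,181),90),('p1',('top',299,264),16),('p2',('top',292,314),16),('ham',('top',430,202),25)]:print(k,pl(*a,z))
print(tri(tz(33,172),sz(135,388)),tri(tz(705,197),sz(417,30)))
print(tri(tz(100,33),sz(35,350)),tri(tz(636,57),sz(270,55)))
E
```

```text
rimL [572.  123.3 130. ]
rimR [ 564.4 -196.3  130. ]
dLl [490.6 118.  107. ]
dLr [486.7 -30.2 107. ]
dRl [511.4 -38.6 107. ]
dRr [ 509.2 -186.7  107. ]
s rimL [569.3 121.6 130. ]
s rimR [ 563.2 -192.3  130. ]
s dLl [488.6 118.9 107. ]
s dLr [483. -27. 107.]
s dRr [ 505.9 -183.6  107. ]
s dRl [511.8 -33.6 107. ]
canT [641.8 231.2 170. ]
mugT [ 664.8 -307.2   90. ]
p1 [477.9 -82.2  16. ]
p2 [363.5 -66.4  16. ]
ham [ 629.3 -397.5   25. ]
(array([645.6, 120.3, 289.5]), np.float64(1.8579954213303573)) (array([ 640.2, -198.3,  280.5]), np.float64(4.0397582189248595))
(array([771.4, 116. , 136.4]), np.float64(4.924957612040181)) (array([ 780.6, -208.8,   93.1]), np.float64(1.5842792971139619))
```

```bash
python3 -m inch '[[[30,-35,0,0,0,0.05,100],[60,-70,0,0,0,0.1,100],[90,-103,0,0,0,0.15,100],[120,-137,0,0,0,0.2,100],[150,-172,0,0,0,0.25,100],[180,-206,0,0,0,0.3,100],[210,-240,0,0,0,0.345,100],[240,-275,0,0,0,0.345,100],[270,-309,0,0,0,0.345,100],[300,-343,0,0,0,0.345,100],[330,-378,0,0,0,0.345,100],[360,-412,0,0,0,0.345,100],[396,-453,0,0,0,0.345,100],[396,-453,40,0,0,0.345,100],[396,-453,80,0,0,0.345,100],[396,-453,120,0,0,0.345,100],[396,-453,146,0,0,0.345,100],[396,-453,146,0,0,0.345,100],[396,-453,146,0,0,0.345,100]]]'
python3 - <<'E'
from workcell import optics,status
import cv2
print(cv2.Rodrigues(status.get_obs()['orientation'])[0].round(3))
cv2.imwrite('pics/s1.png',optics.get_image('scene')['frame'][:,:,::-1])
E
```

```text
t: 2.0
ee_pos: [430.0, -37.5, 95.7]
orientation: [-3.141, 0.035, 0.002]
ft_force: [0.5, -0.1, -0.1]
width: 88.3
grasp_force: 0.0
[[ 1.    -0.022 -0.001]
 [-0.022 -1.     0.   ]
 [-0.001 -0.    -1.   ]]
```

View pics/s1.png

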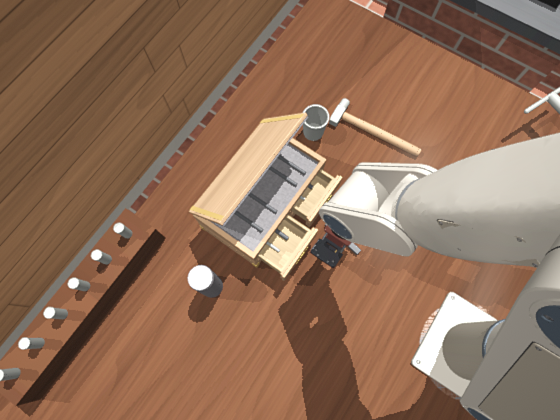

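The gripper hangs in front of both drawers at about (330,250), with a finger facing each panel. Next comes a slow push at 60 mm/s.

```bash
python3 -m inch '[[[10,0,0,0,0,0,100],[20,0,0,0,0,0,100],[30,0,0,0,0,0,100],[36,0,0,0,0,0,100],[42,0,0,0,0,0,100],[48,0,0,0,0,0,100],[54,0,0,0,0,0,100],[60,0,0,0,0,0,100],[66,0,0,0,0,0,100],[72,0,0,0,0,0,100],[78,0,0,0,0,0,100],[84,0,0,0,0,0,100],[90,0,0,0,0,0,100],[95,0,0,0,0,0,100],[100,0,0,0,0,0,100],[104,0,0,0,0,0,100]]]'
python3 -m inch '[[[1,0,0,0,0,0,100],[2,0,0,0,0,0,100],[3,0,0,0,0,0,100],[4,0,0,0,0,0,100]]]'
```

```text
t: 3.65
ee_pos: [534.3, -39.8, 95.5]
orientation: [-3.141, 0.035, 0.001]
ft_force: [-4.3, -0.2, -0.4]
width: 87.9
grasp_force: 2.2
t: 4.05
ee_pos: [537.9, -39.9, 95.6]
orientation: [-3.141, 0.035, 0.001]
ft_force: [-3.9, -0.0, -1.5]
width: 88.0
grasp_force: 2.0
```

```bash
python3 -m inch '[[[1,0,0,0,0,0,100],[2,0,0,0,0,0,100],[3,0,0,0,0,0,100],[4,0,0,0,0,0,100]]]'
python3 -m inch '[[[0.7,0,0,0,0,0,100],[1.4,0,0,0,0,0,100],[2,0,0,0,0,0,100]]]'
```

```text
t: 4.45
ee_pos: [542.1, -40.0, 95.6]
orientation: [3.141, -0.035, -0.0]
ft_force: [-3.8, -1.0, -2.7]
width: 87.8
grasp_force: 2.0
t: 4.75
ee_pos: [543.3, -40.0, 95.6]
orientation: [-3.141, 0.035, 0.003]
ft_force: [-7.5, -1.2, 1.6]
width: 87.6
grasp_force: 4.1
```

```bash
python3 -m inch '[[[0.7,0,0,0,0,0,100],[1.4,0,0,0,0,0,100],[2,0,0,0,0,0,100]]]'
python3 -m inch '[[[0.7,0,0,0,0,0,100],[1.5,0,0,0,0,0,100],[1.5,0,0,0,0,0,100]]]'
```

```text
t: 5.05
ee_pos: [543.3, -40.0, 95.6]
orientation: [-3.141, 0.035, 0.009]
ft_force: [-15.8, -0.3, 9.2]
width: 88.0
grasp_force: 7.6
t: 5.35
ee_pos: [543.3, -40.0, 95.6]
orientation: [-3.141, 0.036, 0.014]
ft_force: [-19.2, -1.0, 12.7]
width: 88.0
grasp_force: 9.4
```

Both drawers are at the stop: the force rose to 19 N with no further motion. Next I retreat, rise and go over the lid.

```bash
python3 -m inch '[[[-15,0,0,0,0,0,100],[-40,0,0,0,0,0,100],[-60,0,0,0,0,0,0],[-60,0,-40,0,0,0,0],[-60,0,-85,0,0,0,0],[-60,0,-130,0,0,0,0],[-60,0,-175,0,0,0,0],[-60,0,-220,0,0,0,0],[-60,0,-260,0,0,0,0],[-60,0,-290,0,0,0,0],[-20,0,-290,0,0,0,0],[20,0,-290,0,0,0,0],[60,0,-290,0,0,0,0],[100,0,-290,0,0,0,0],[120,0,-290,0,0,0,0],[120,0,-290,0,0,0,0],[120,0,-290,0,0,0,0]]]'
python3 - <<'E'
from workcell import optics
import cv2,numpy as np
a,b=[optics.get_image(n)['frame'][:,:,::-1] for n in('scene','top')]
cv2.imwrite('pics/s2.png',np.hstack([cv2.resize(a[90:300,150:400],None,fx=1.6,fy=1.6),cv2.resize(b[90:300,150:400],None,fx=1.6,fy=1.6)]))
E
```

```text
t: 7.05
ee_pos: [667.8, -42.7, 385.9]
orientation: [-3.141, 0.035, -0.002]
ft_force: [-0.5, -0.0, 0.6]
width: 0.4
grasp_force: 0.0
```

View pics/s2.png

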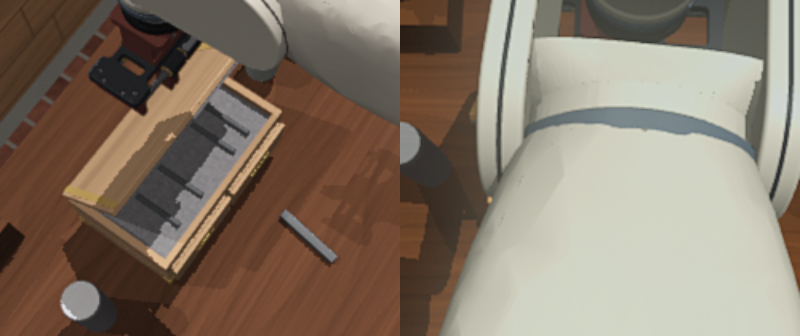

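Both drawers are flush, the lid is still open, and the gripper is above it near (150,70) in the left half. Next I descend gently onto the outer face.

```bash
python3 -m inch '[[[0,0,25,0,0,0,0],[0,0,50,0,0,0,0],[0,0,70,0,0,0,0],[0,0,80,0,0,0,0],[0,0,85,0,0,0,0],[0,0,90,0,0,0,0],[0,0,95,0,0,0,0],[0,0,98,0,0,0,0],[0,0,98,0,0,0,0]]]'
python3 -m inch '[[[0,0,3,0,0,0,0],[0,0,6,0,0,0,0],[0,0,9,0,0,0,0],[0,0,12,0,0,0,0],[0,0,15,0,0,0,0],[0,0,18,0,0,0,0]]]'
```

```text
t: 8.05
ee_pos: [667.9, -42.8, 288.0]
orientation: [3.141, -0.035, 0.002]
ft_force: [0.3, -0.1, 1.3]
width: 0.6
grasp_force: 0.6
t: 8.65
ee_pos: [667.5, -42.8, 269.3]
orientation: [-3.141, 0.035, 0.0]
ft_force: [-0.2, 0.3, 2.1]
width: 0.5
grasp_force: 1.0
```

```bash
python3 -m inch '[[[-5,0,5,0,0,0,0],[-10,0,10,0,0,0,0],[-15,0,15,0,0,0,0],[-20,0,21,0,0,0,0],[-25,0,27,0,0,0,0],[-30,0,33,0,0,0,0],[-34,0,40,0,0,0,0],[-38,0,47,0,0,0,0],[-41,0,53,0,0,0,0]]]'
```

```text
t: 9.55
ee_pos: [625.9, -41.8, 215.9]
orientation: [-3.141, 0.035, 0.001]
ft_force: [0.6, -0.7, 1.4]
width: 0.2
grasp_force: 0.7
```

Run:
```python
from workcell import optics
import cv2,numpy as np
a,b=[optics.get_image(n)['frame'][:,:,::-1] for n in('scene','wrist')]
cv2.imwrite('pics/s3.png',np.hstack([cv2.resize(a[90:300,150:400],(400,336)),cv2.resize(b,(400,336))]))
```

```text
(no output)
```

View pics/s3.png

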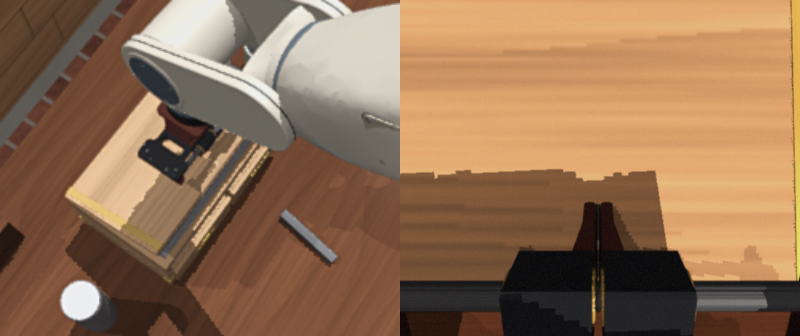

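The lid is following: it is mostly down, and the fingertips are on the wood of its outer face. I'll continue the arc.

```bash
python3 -m inch '[[[-3,0,7,0,0,0,0],[-6,0,14,0,0,0,0],[-9,0,21,0,0,0,0],[-10,0,28,0,0,0,0],[-12,0,35,0,0,0,0],[-13,0,40,0,0,0,0],[-14,0,44,0,0,0,0],[-14,0,47,0,0,0,0],[-14,0,49,0,0,0,0]]]'
python3 -m inch '[[[0,0,1,0,0,0,0],[0,0,2,0,0,0,0],[0,0,3,0,0,0,0],[0,0,4,0,0,0,0]]]'
```

```text
t: 10.55
ee_pos: [612.2, -41.5, 167.3]
orientation: [-3.141, 0.035, 0.002]
ft_force: [-1.1, 0.2, 1.8]
width: 0.5
grasp_force: 0.5
t: 10.95
ee_pos: [612.6, -41.5, 163.7]
orientation: [3.141, -0.035, 0.0]
ft_force: [-1.2, 0.8, 2.0]
width: 0.5
grasp_force: 0.5
```

```bash
python3 -m inch '[[[0,0,1,0,0,0,0],[0,0,2,0,0,0,0],[0,0,2,0,0,0,0]]]'
python3 -m inch '[[[0,0,1,0,0,0,0],[0,0,2,0,0,0,0],[0,0,2,0,0,0,0],[0,0,2,0,0,0,0]]]'
```

```text
t: 11.25
ee_pos: [612.7, -41.5, 163.3]
orientation: [3.141, -0.035, 0.001]
ft_force: [-5.7, 0.2, 14.3]
width: 0.3
grasp_force: 6.7
t: 11.65
ee_pos: [612.7, -41.5, 163.1]
orientation: [3.141, -0.035, 0.002]
ft_force: [-11.2, 1.2, 28.5]
width: 0.3
grasp_force: 13.8
```

The lid is firmly on the rim, since the tips stop at z = 144 mm. I'll lift off, then move back to clear the view.

```bash
python3 -m inch '[[[0,0,-5,0,0,0,0],[0,0,-20,0,0,0,0],[0,0,-60,0,0,0,0],[0,0,-100,0,0,0,0],[0,0,-140,0,0,0,0],[-40,40,-140,0,0,0,0],[-80,80,-140,0,0,0,0],[-110,120,-140,0,0,0,0],[-140,160,-140,0,0,0,0],[-160,200,-140,0,0,0,0],[-180,240,-140,0,0,0,0],[-200,280,-140,0,0,0,0],[-200,320,-140,0,0,0,0],[-200,320,-140,0,0,0,0],[-200,320,-140,0,0,0,0]]]'
python3 - <<'E'
from workcell import optics
import cv2,numpy as np
a,b=[optics.get_image(n)['frame'][:,:,::-1] for n in('scene','top')]
cv2.imwrite('pics/s4.png',np.hstack([cv2.resize(a[90:300,150:400],(400,336)),cv2.resize(b[90:300,150:400],(400,336))]))
E
```

```text
t: 13.15
ee_pos: [405.3, -357.5, 299.9]
orientation: [-3.141, 0.038, -0.0]
ft_force: [-0.4, -0.3, -0.3]
width: 0.6
grasp_force: 0.0
```

View pics/s4.png

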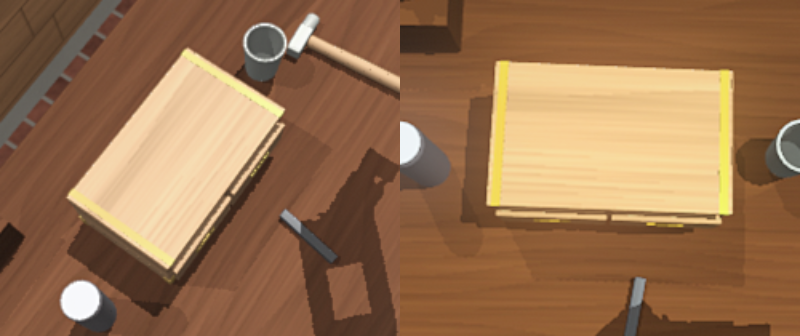

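The lid lies shut, both drawers are home, and the bystanders are where they were.

```bash
python3 -c "
from workcell import ctrl;print(ctrl.close_job())"
```

```text
the job is handed in; nothing more can be done
None
```

I pushed both drawers home and then pushed the lid shut, and the last camera pictures show the bystanders undisturbed; the job is handed in at about 13 s, but no verdict was returned.

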